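# Pack the glass samples in their case

### The arm

A 7-joint arm with a two-finger parallel gripper is mounted at the origin on a cart in front of the work surface, level with it; the furniture and walls round the work are solid. World frame = base frame: x ahead of the robot, y to its left, z up, the work surface at z = 0. Lengths are in m, angles in rad, forces in N, time in s.
With the tool pointing down it reaches from about 0.425 to 0.875 m from the base axis. Payload 8.4 kg.
Tool frame: the origin (TCP) lies at the very end of the fingers, on their centre line; the grasp point (between the pads) lies 19 mm behind it; z points along the fingers, y is the line along which they close (so a half turn about z gives the same grasp; the last joint's range is limited). The gripper opens to 87 mm and grips with 3 to 60 N. Pads are 19 mm wide; open, the fingers measure 117 mm over their backs; the gripper's body (75 mm by 190 mm) begins 51 mm behind the grasp point.
Start: joints at [-1.339, 0.333, 0.04, 1.465, -0.013, 1.343, -0.059], TCP at [0.211, 0.615, 0.223] pointing down, gripper open.
Joint ranges: [-2.58, 2.58], [-0.38, 2.09], [-1.3, 1.39], [0.25, 2.4], [-1.5, 4.64], [0.08, 2.09], [-2.65, 2.65]. Speed limits (rad/s): [2.22, 2.22, 2.79, 2.79, 3.14, 3.14, 3.14].

### API

Orientations are given as a rotation vector (axis times angle).
In Python, from station import manip, imaging, job gives the robot as it stands.
- The arm moves only by the tool step_arm, never from a script. Its argument "moves" is a list of rows, each a list of 7 numbers: the shift along the world's x, y, z normalised to -1 to 1, where 1 is 0.08 m, then the turn, a rotation vector about the world's x, y, z normalised to -1 to 1, where 1 is 0.5 rad, then the opening, from -1 (shut) to 1 (fully open). A call has 1 to 10 rows; each row is the pose to reach, as a shift and turn from the pose commanded when the call began; what a row does not reach only later rows make up. A row lasts 1/8 s, in which the tool goes at most 62.5 mm and 10.7 degrees, less where a joint would pass 70% of its speed; a pose out of reach is approached as far as the arm can. A call with a number of a shift or a turn outside -1 to 1 is refused whole. A call with a gripper value outside its range is refused whole. The fingers move at their own pace and stop on an object; the grip force is fixed at half the most. Time passes only in rows, so rows that repeat a pose let the fingers close. It gives the time, the measured TCP pose, the force, the opening and the grip force at its end, in the units of the state.
- manip.get_state(): the state, without advancing time (a new reading comes with each control period).
- imaging.capture(name): name is "scene" or "top" or "wrist"; returns the picture (420x560x3 uint8, blue, green, red); there is no depth.
- imaging.calibration(name): a dict with "vertical_fov" (degrees; the focal length in pixels is half the picture's height over the tangent of half this angle, whatever the lens; pixels are square), "cx", "cy" (the principal point, pixels), "world_to_cam" (4x4, takes a point from world to camera coordinates). Camera axes: x right, y down, z forward; pixel columns grow to the right and rows downward; lengths in m; the calibration is good to about 2 mm. The wrist camera is an equidistant fisheye: a pixel r from the principal point sees the ray r / f radians off the axis. A picture is of the moment at which its call begins: read the wrist's pose just before it. calibration takes no time and is no camera call; for the wrist camera it gives the pose at the moment of the call.
- job.job_done(): hands the job in; it is judged then, once.
The state is a dict: "t": time; "joint_pos": joint angles; "qd": joint speeds; "joint_torque": joint torques, N m; "tool_pos": TCP position; "tcp_rot": TCP orientation; "wrist_force": force on the tool from outside, world axes, zero at the start; "moment": the same for the moment, N m; "finger_gap": finger opening in m; "gripper_force": force on a finger pad.
Only numpy, scipy, OpenCV 4.12 (cv2) and the standard library are available. Lean on these libraries where they do the work, as an engineer would, in place of code of your own. Each camera call takes 0.05 s, during which the arm holds its last target. There are 200 camera calls.

### The job

Pack the sample case: lay the rectangular glass slab, the narrow glass strip and the small glass heart flat in the middle of the foam cut-outs made for them (large rectangle, narrow slot, small square), without dropping any, and leave the star and the triangle where they lie. When all three lie below the case's rim, close the lid fully.

Things in the scene. Friction and masses are not known exactly. Their poses are not given: they have to be found in the camera images.
- glass_slab: Pale, almost white slab of glass, roughly rectangular, 54 mm (its x) by 86 mm (its y) by 20 mm thick, about 0.2 kg, lying flat. Origin: centre of the underside; z up.
- glass_strip: Pale narrow strip of glass, 20 mm (its x) by 84 mm (its y) by 14 mm thick, lying flat. Origin: centre of the underside; z up.
- glass_heart: Small pale piece of glass of blunt heart shape, 35 mm (its x) by 36 mm (its y) by 14 mm thick, lying flat; it fits its cut-out any way round. Origin: centre of the underside; z up.
- glass_star: Pale eight-pointed glass star, 84 by 81 by 20 mm, lying loose; not a sample, leave it. Origin: centre of the underside.
- glass_triangle: Pale triangular offcut of glass, 50 by 69 by 20 mm, lying loose; not a sample, leave it. Origin: centre of the underside.
- slab_foam: Dark grey foam insert fixed in the case, 120 mm (its x) by 100 mm (its y) by 11 mm. Large rectangular cut-out, 100 mm along x by 68 mm along y, for the slab (the slab's y along the insert's x). The cut-out is centred, 7 mm deep, its blue floor 4 mm above the underside. Origin: centre of the underside; axes parallel to the case's. The three lie in any order.
- strip_foam: Dark grey foam insert fixed in the case, 120 mm (its x) by 100 mm (its y) by 11 mm. Narrow slot, 98 mm along x by 34 mm along y, for the strip (the strip's y along the insert's x). The cut-out is centred, 7 mm deep, its blue floor 4 mm above the underside. Origin: centre of the underside; axes parallel to the case's. The three lie in any order.
- heart_foam: Dark grey foam insert fixed in the case, 120 mm (its x) by 100 mm (its y) by 11 mm. Small square cut-out, 52 by 52 mm, for the heart. The cut-out is centred, 7 mm deep, its blue floor 4 mm above the underside. Origin: centre of the underside; axes parallel to the case's. The three lie in any order.
- sample_case: Aluminium sample case, fixed, 136 mm (its x, away from the robot) by 340 mm (its y), rim 38 mm above the table, walls and inner floor 7 mm thick; the foam inserts lie on the inner floor. Origin: centre of the underside; z up. Lid hinge: along y at x = +68, z = 38 mm.
- case_lid (a joint): Hinge angle of the case's flat aluminium lid (136 mm from hinge to free edge, 340 mm wide, 8 mm thick, 0.15 kg): 0 is closed, lying on the rim; it stands open at 1.7 to 1.95 rad leaning away from the robot. The stiff hinge holds it wherever it is left; 1 to 3 N at the free edge move it. No handle: push it over from behind.
Things that resemble listed ones, but are neither listed nor needed, are in the scene too. What is shaped like the glass_slab but red or turquoise is not meant.

How it is judged:
On the way:
1. slab, strip and heart all lie released in their own cut-outs while the lid is still open (horizontal distance between glass_slab and slab_foam below 0.015 m and z of glass_slab in the frame of slab_foam below 0.008 m and angle between each of glass_slab, glass_strip, glass_heart's own z axis and vertical below 0.1 rad and horizontal distance between glass_strip and strip_foam below 0.015 m and z of glass_strip in the frame of strip_foam below 0.008 m and horizontal distance between glass_heart and heart_foam below 0.015 m and z of glass_heart in the frame of heart_foam below 0.008 m and contact force between the fingers and glass_slab below 0.1 N and contact force between the fingers and glass_strip below 0.1 N and contact force between the fingers and glass_heart below 0.1 N and value of joint case_lid above 1.2 rad), for 0.2 s.
At the end, for the whole second after the job is handed in: Slab, strip and heart each lie flat (within 0.1 rad) on the floor of their own cut-out (underside less than 8 mm above the insert's underside, horizontally within 15 mm of its centre), released and at rest; the lid is closed to within 0.06 rad; star and triangle are within 20 mm of where they lay (horizontal distance between glass_slab and slab_foam below 0.015 m and z of glass_slab in the frame of slab_foam below 0.008 m and angle between each of glass_slab, glass_strip, glass_heart's own z axis and vertical below 0.1 rad and horizontal distance between glass_strip and strip_foam below 0.015 m and z of glass_strip in the frame of strip_foam below 0.008 m and horizontal distance between glass_heart and heart_foam below 0.015 m and z of glass_heart in the frame of heart_foam below 0.008 m and linear speed of each of glass_slab, glass_strip, glass_heart below 0.02 m/s and contact force between the fingers and glass_slab below 0.1 N and contact force between the fingers and glass_strip below 0.1 N and contact force between the fingers and glass_heart below 0.1 N and value of joint case_lid below 0.06 rad and distance of each of glass_star, glass_triangle from where it was at the start of the episode below 0.02 m); the robot touches nothing.
It fails at once if the star was moved by more than 20 mm (distance of glass_star from where it was at the start of the episode above 0.02 m).
It fails at once if the triangle was moved by more than 20 mm (distance of glass_triangle from where it was at the start of the episode above 0.02 m).
It fails at once if the slab was dropped or thrown (over 0.8 m/s out of the fingers) (contact force between the fingers and glass_slab below 0.05 N and linear speed of glass_slab above 0.8 m/s).
It fails at once if the strip was dropped or thrown (over 0.8 m/s out of the fingers) (contact force between the fingers and glass_strip below 0.05 N and linear speed of glass_strip above 0.8 m/s).
It fails at once if the heart was dropped or thrown (over 0.8 m/s out of the fingers) (contact force between the fingers and glass_heart below 0.05 N and linear speed of glass_heart above 0.8 m/s).
It also fails if it takes over 115 s, if anything falls off the work surface, if the arm or the gripper's body presses on something with over 40 N, if the wrist force passes 120 N, or if a joint passes its speed limit or range.

## Working session

There is one attempt and no reset: what is moved stays moved. The work goes in short steps, Python scripts to look and compute and a tool call to move; the robot and the scene stay as the last step left them, time stands still between calls to the robot, and variables do not carry over. Pictures are saved under pics/ and viewed, at most 14 in all, crops included, and the job is handed in when it is done.

Besides the shell and the picture viewer there is one more tool, called after "Call:" as name(argument=value, ...) on one line, values as JSON. step_arm: Moves the arm, as the interface text tells. Its arguments: {"type":"object","properties":{"moves":{"type":"array"}},"required":["moves"]}

```bash
mkdir -p pics; python3 - <<'E'
from station import manip, imaging, job
import cv2, json
s=manip.get_state(); print({k:s[k] for k in ("t","tool_pos","tcp_rot","finger_gap")})
for n in ("top","scene"):
    im=imaging.capture(n); cv2.imwrite(f"pics/{n}0.png",im)
    c=imaging.calibration(n); print(n,c)
E
```

```text
{'t': 0.0, 'tool_pos': array([0.21099753, 0.61429359, 0.22165675]), 'tcp_rot': array([-5.17241703e-01, -3.09855031e+00,  2.52745184e-03]), 'finger_gap': 0.08646699786193637}
top {'vertical_fov': 42.86125421543372, 'cx': 274.7761465325146, 'cy': 213.0039845404288, 'world_to_cam': array([[-0.00693163, -0.99976565, -0.02050856, -0.04759633],
       [-0.99626057,  0.00867073, -0.08596338,  0.49616336],
       [ 0.08612106,  0.019836  , -0.99608719,  1.41094744],
       [ 0.        ,  0.        ,  0.        ,  1.        ]])}
scene {'vertical_fov': 56.498445439355116, 'cx': 278.2855896492141, 'cy': 217.98253354351314, 'world_to_cam': array([[ 0.82969821, -0.55782225, -0.02086174, -0.45105975],
       [-0.41197937, -0.58669982, -0.69717739,  0.20840292],
       [ 0.37666149,  0.58704144, -0.71659506,  0.85936093],
       [ 0.        ,  0.        ,  0.        ,  1.        ]])}
```

View pics/top0.png

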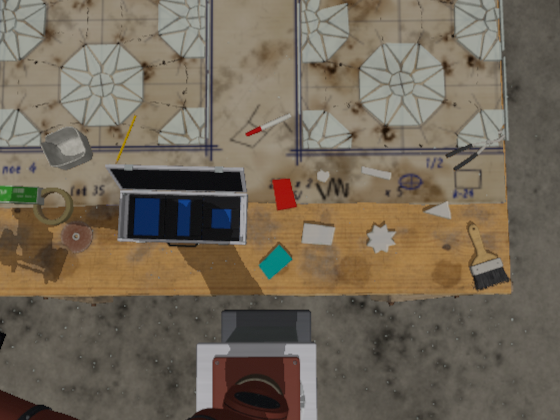

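View pics/scene0.png

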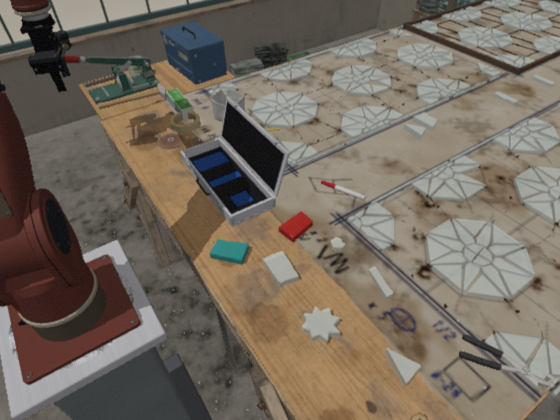

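Top view: the pale candidates are slab (318,235), star (381,238), triangle (438,210), strip (376,173) and heart (323,176). Lookalikes are the red (285,194) and turquoise (275,261) slabs, the marker (265,125) and the mosaic. The case is at (183,205), with cut-outs for slab (147,216), strip (183,217) and heart (221,218).

```bash
cat > h.py <<'E'
import numpy as np, cv2
from station import manip, imaging, job
def cast(c,px,z,shape=(420,560)):
    f=shape[0]/2/np.tan(np.radians(c["vertical_fov"])/2)
    M=np.array(c["world_to_cam"]); R=M[:3,:3]; o=-R.T@M[:3,3]
    px=np.atleast_2d(np.asarray(px,float))
    d=np.c_[(px[:,0]-c["cx"])/f,(px[:,1]-c["cy"])/f,np.ones(len(px))]@R
    return (o+d*((z-o[2])/d[:,2])[:,None])
def rect(p):  # metric min area rect: centre, sides, angle of long side
    (c,(w,h),a)=cv2.minAreaRect((p[:,:2]*1000).astype(np.float32))
    if w<h: w,h,a=h,w,a-90
    return np.round(c,1),round(w,1),round(h,1),round((a+90)%180-90,1)
E
python3 - <<'E'
from h import *
im=cv2.imread("pics/top0.png"); c=imaging.calibration("top"); hsv=cv2.cvtColor(im,cv2.COLOR_BGR2HSV)
print("cam",-np.array(c["world_to_cam"])[:3,:3].T@np.array(c["world_to_cam"])[:3,3])
def big(m,box):
    x,y,w,h=box; k=np.zeros_like(m); k[y:y+h,x:x+w]=m[y:y+h,x:x+w]
    cs,_=cv2.findContours(k,cv2.RETR_EXTERNAL,cv2.CHAIN_APPROX_NONE); return max(cs,key=cv2.contourArea)[:,0,:]
blue=cv2.inRange(hsv,(100,120,40),(130,255,255))
for n,b in (("bslab",(125,190,40,55)),("bstrip",(166,190,30,55)),("bheart",(205,195,35,45))):
    print(n,rect(cast(c,big(blue,b),.011)))
for n,b,z in (("slab",(298,215,42,40),.02),("strip",(358,160,38,25),.014),("heart",(312,165,22,20),.014),("star",(362,220,40,35),.02),("tri",(422,197,34,24),.02)):
    x,y,w,h=b; g=im[y:y+h,x:x+w].min(2); t,_=cv2.threshold(g,0,255,cv2.THRESH_OTSU)
    m=(im.min(2)>t).astype(np.uint8)*255; k=big(m,b); print(n,t,rect(cast(c,k,z)))
a=cv2.resize(im[155:265,250:460],None,fx=3.8,fy=3.8,interpolation=cv2.INTER_CUBIC)
cv2.imwrite("pics/crop1.png",a)
a=cv2.resize(im[150:260,100:260],None,fx=5,fy=5,interpolation=cv2.INTER_CUBIC); cv2.imwrite("pics/crop2.png",a)
E
```

```text
cam [ 0.37246578 -0.07987483  1.44710242]
bslab (array([490.6, 296.7]), 101.7, 68.6, -2.1)
bstrip (array([488.1, 195.5]), 97.6, 35.2, -0.5)
bheart (array([483.1,  93.9]), 54.2, 51.4, 89.5)
slab 109.0 (array([ 438.5, -166.2]), 84.0, 52.3, 85.8)
strip 123.0 (array([ 603.7, -324.7]), 79.3, 18.6, 75.2)
heart 110.0 (array([ 598.2, -180.9]), 31.4, 30.5, 62.9)
star 107.0 (array([ 425.7, -334.5]), 74.4, 70.0, -86.1)
tri 107.0 (array([ 507.8, -491.6]), 72.2, 46.3, 75.3)
```

View pics/crop1.png

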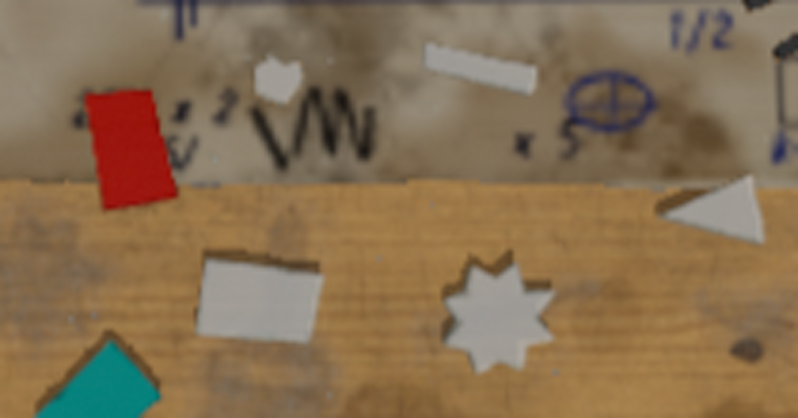

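View pics/crop2.png

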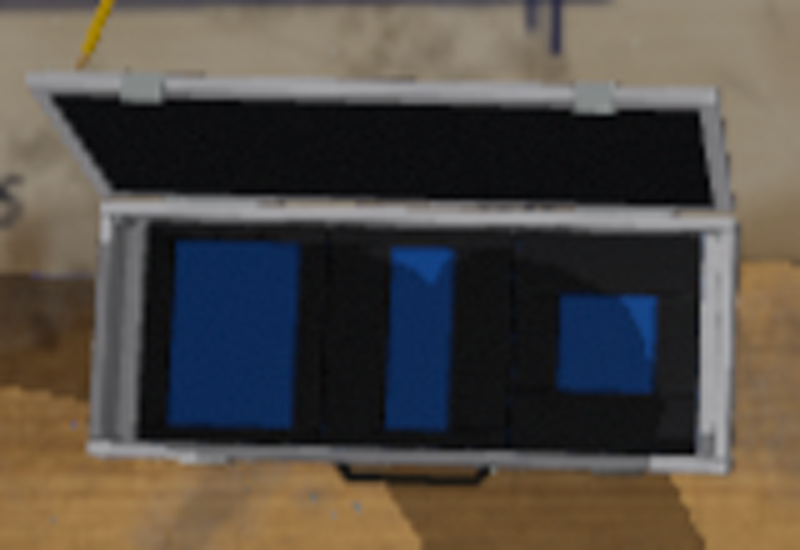

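Top crop: slab (318,235) is pale and rectangular, strip (376,173) and heart (323,176) fit the descriptions, and the sizes agree. In the case crop, all three blue floors are visible, with the case at about -2.1° yaw.

Call:
step_arm(moves=[[1,-1,0,0,0,-1,1],[1,-1,0,0,0,-1,1],[1,-1,0,0,0,-1,1]])

```text
t: 0.48
tool_pos: [0.2958, 0.531, 0.2226]
tcp_rot: [1.285, 2.865, -0.001]
wrist_force: [-0.8, 1.4, 0.5]
finger_gap: 0.0873
gripper_force: 0.0
```

Call:
step_arm(moves=[[1,-1,0,0,0,-1,1],[1,-1,0,0,0,-1,1],[1,-1,0,0,0,-1,1]])

```text
t: 0.85
tool_pos: [0.3752, 0.4506, 0.2226]
tcp_rot: [1.954, 2.458, -0.0]
wrist_force: [-0.7, 0.7, 0.6]
finger_gap: 0.0871
gripper_force: 0.0
```

Call:
step_arm(moves=[[1,-1,0,0,0,-0.62,1],[1,-1,0,0,0,-0.62,1],[1,-1,0,0,0,-0.62,1]])

```text
t: 1.23
tool_pos: [0.4545, 0.3703, 0.2225]
tcp_rot: [2.306, 2.131, -0.0]
wrist_force: [-1.2, 1.1, 1.1]
finger_gap: 0.0869
gripper_force: 0.0
```

Call:
step_arm(moves=[[0,-1,0,0,0,0,1],[0,-1,0,0,0,0,1]])

```text
t: 1.48
tool_pos: [0.4512, 0.2917, 0.2224]
tcp_rot: [2.3, 2.14, -0.001]
wrist_force: [-0.3, -0.2, 0.9]
finger_gap: 0.087
gripper_force: 0.0
```

Call:
step_arm(moves=[[0,-1,0,0,0,0,1],[0,-1,0,0,0,0,1]])

```text
t: 1.72
tool_pos: [0.4511, 0.212, 0.2227]
tcp_rot: [-2.3, -2.139, 0.0]
wrist_force: [-0.1, 1.0, 0.4]
finger_gap: 0.087
gripper_force: 0.0
```

Call:
step_arm(moves=[[0,-1,0,0,0,0,1],[0,-1,0,0,0,0,1]])

```text
t: 1.98
tool_pos: [0.4511, 0.1324, 0.2228]
tcp_rot: [-2.3, -2.139, -0.001]
wrist_force: [-0.2, -0.1, 0.1]
finger_gap: 0.087
gripper_force: 0.0
```

Call:
step_arm(moves=[[0,-1,0,0,0,0,1],[0,-1,0,0,0,0,1]])

```text
t: 2.22
tool_pos: [0.4512, 0.0527, 0.2228]
tcp_rot: [-2.3, -2.139, -0.001]
wrist_force: [-0.3, 0.6, 0.2]
finger_gap: 0.0873
gripper_force: 0.0
```

Call:
step_arm(moves=[[0,-1,0,0,0,0,1],[0,-1,0,0,0,0,1]])

```text
t: 2.48
tool_pos: [0.4513, -0.0272, 0.2228]
tcp_rot: [2.3, 2.139, 0.001]
wrist_force: [-0.2, 1.0, 0.1]
finger_gap: 0.0868
gripper_force: 0.0
```

Call:
step_arm(moves=[[0,-1,-0.5,0,0,0,1],[0,-1,-0.5,0,0,0,1]])

```text
t: 2.72
tool_pos: [0.451, -0.1063, 0.1817]
tcp_rot: [-2.298, -2.142, 0.001]
wrist_force: [1.0, 0.4, -0.2]
finger_gap: 0.0875
gripper_force: 0.0
```

Call:
step_arm(moves=[[-0.2,-0.7,-0.5,0,0,0,1],[-0.2,-0.7,-0.5,0,0,0,1],[-0.2,-0.7,-0.5,0,0,0,1]])

```text
t: 3.1
tool_pos: [0.4356, -0.1603, 0.1425]
tcp_rot: [-2.297, -2.143, 0.001]
wrist_force: [0.9, -0.6, -0.4]
finger_gap: 0.0871
gripper_force: 0.0
```

```bash
cat >> h.py <<'E'
def fish(c,px,z):
    f=210/np.tan(np.radians(c["vertical_fov"])/2)
    M=np.array(c["world_to_cam"]); R=M[:3,:3]; o=-R.T@M[:3,3]
    v=np.atleast_2d(np.asarray(px,float))-[c["cx"],c["cy"]]; r=np.hypot(*v.T)+1e-9; th=r/f
    d=np.c_[v/r[:,None]*np.sin(th)[:,None],np.cos(th)]@R
    return o+d*((z-o[2])/d[:,2])[:,None]
def fproj(c,P):
    f=210/np.tan(np.radians(c["vertical_fov"])/2)
    M=np.array(c["world_to_cam"]); q=np.atleast_2d(P)@M[:3,:3].T+M[:3,3]
    r=np.hypot(q[:,0],q[:,1])+1e-9; return np.c_[q[:,0]/r,q[:,1]/r]*(np.arctan2(r,q[:,2])*f)[:,None]+[c["cx"],c["cy"]]
def pose():
    s=manip.get_state(); a=np.degrees(2*np.arctan2(s["tcp_rot"][1],s["tcp_rot"][0])-np.pi/2)
    return s["t"],np.round(s["tool_pos"],4),"closing deg",round((a+90)%180-90,1),"gap",round(s["finger_gap"],4),"F",np.round(s["wrist_force"],1)
E
python3 - <<'E'
from h import *
print(pose()); c=imaging.calibration("wrist"); im=imaging.capture("wrist"); cv2.imwrite("pics/w1.png",im)
print(fproj(c,[[.4385,-.1662,.02]]),c["vertical_fov"])
E
```

```text
(3.1, array([ 0.4356, -0.1603,  0.1425]), 'closing deg', np.float64(-4.0), 'gap', 0.0871, 'F', array([ 0.9, -0.6, -0.4]))
[[283.55226743 210.67012991]] 65.70646984690485
```

View pics/w1.png

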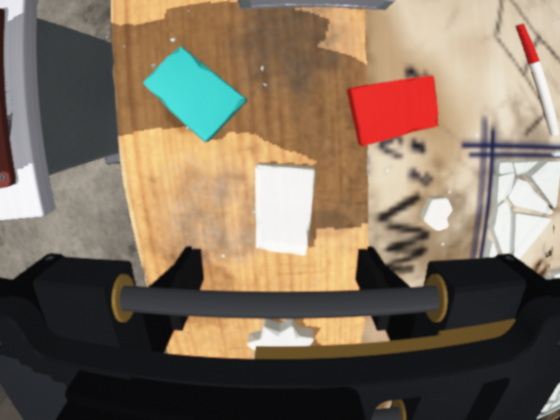

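The wrist view shows the slab at (284,208), straight between the fingers, and the heart at (437,212). I'll measure both here.

```bash
cat >> h.py <<'E'
def pale(im,box,inset=0):
    x,y,w,h=box; g=im[y:y+h,x:x+w].min(2); t,_=cv2.threshold(g,0,255,cv2.THRESH_OTSU)
    m=np.zeros(im.shape[:2],np.uint8); m[y:y+h,x:x+w]=(g>t)*255
    cs,_=cv2.findContours(m,cv2.RETR_EXTERNAL,cv2.CHAIN_APPROX_NONE); return max(cs,key=cv2.contourArea)[:,0,:]
E
python3 - <<'E'
from h import *
c=imaging.calibration("wrist"); im=cv2.imread("pics/w1.png")
k=pale(im,(245,152,85,112)); p=fish(c,k,.02); print("slab",rect(p)); 
q=cv2.approxPolyDP(k.reshape(-1,1,2),5,True)[:,0]; print(np.round(fish(c,q,.02)[:,:2]*1000,1))
k=pale(im,(415,187,50,48)); p=fish(c,k,.014); print("heart",rect(p))
q=cv2.approxPolyDP(k.reshape(-1,1,2),2,True)[:,0]; print(np.round(fish(c,q,.014)[:,:2]*1000,1))
# finger tips reference
s=manip.get_state(); print(fproj(c,[s["tool_pos"]]))
E
```

```text
slab (array([ 437.5, -166.8]), 84.4, 52.8, 82.4)
[[ 418.5 -122.1]
 [ 410.6 -200.1]
 [ 455.9 -211.7]
 [ 467.7 -130. ]]
heart (array([ 595.8, -182.1]), 34.5, 31.1, 82.1)
[[ 603.2 -165.7]
 [ 586.9 -166.8]
 [ 580.3 -187.4]
 [ 596.7 -199.6]
 [ 609.7 -195.2]
 [ 606.5 -188.4]
 [ 611.4 -175.7]]
[[280.2046     265.40959389]]
```

Call:
step_arm(moves=[[0.03,-0.08,-1,0,0,-0.07,1],[0.03,-0.08,-1,0,0,-0.07,1],[0.03,-0.08,-1,0,0,-0.07,1]])

```text
t: 3.52
tool_pos: [0.4377, -0.1662, 0.062]
tcp_rot: [-2.332, -2.104, 0.003]
wrist_force: [0.2, 0.7, 0.2]
finger_gap: 0.0867
gripper_force: 0.0
```

Call:
step_arm(moves=[[0,0,-0.4,0,0,0,1],[0,0,-0.66,0,0,0,1],[0,0,-0.66,0,0,0,1],[0,0,-0.66,0,0,0,1]])

```text
t: 4.03
tool_pos: [0.4389, -0.1674, 0.0112]
tcp_rot: [2.333, 2.102, 0.003]
wrist_force: [0.4, 0.6, -0.6]
finger_gap: 0.0868
gripper_force: 0.0
```

Call:
step_arm(moves=[[0,0,-0.01,0,0,0,0.4],[0,0,-0.01,0,0,0,0.2],[0,0,-0.01,0,0,0,-1],[0,0,-0.01,0,0,0,-1],[0,0,-0.01,0,0,0,-1],[0,0,-0.01,0,0,0,-1],[0,0,-0.01,0,0,0,-1],[0,0,-0.01,0,0,0,-1]])

```text
t: 5.03
tool_pos: [0.4376, -0.1677, 0.009]
tcp_rot: [2.335, 2.102, 0.0]
wrist_force: [0.4, 0.5, 2.7]
finger_gap: 0.0513
gripper_force: 30.0
```

Call:
step_arm(moves=[[0,0,0.2,0,0,0,-1],[0,0,0.5,0,0,0,-1],[0,0,0.8,0,0,0,-1],[0,0,1,0,0,0,-1],[0,0,1,0,0,0,-1]])

```text
t: 5.65
tool_pos: [0.438, -0.1676, 0.0894]
tcp_rot: [2.334, 2.102, 0.003]
wrist_force: [0.2, 0.7, -2.5]
finger_gap: 0.051
gripper_force: 30.0
```

```bash
python3 - <<'E'
from h import *
print(pose()); c=imaging.calibration("wrist"); im=imaging.capture("wrist"); cv2.imwrite("pics/w2.png",im)
E
```

```text
(5.65, array([ 0.438 , -0.1676,  0.0894]), 'closing deg', np.float64(-6.0), 'gap', 0.051, 'F', array([ 0.2,  0.7, -2.5]))
```

View pics/w2.png

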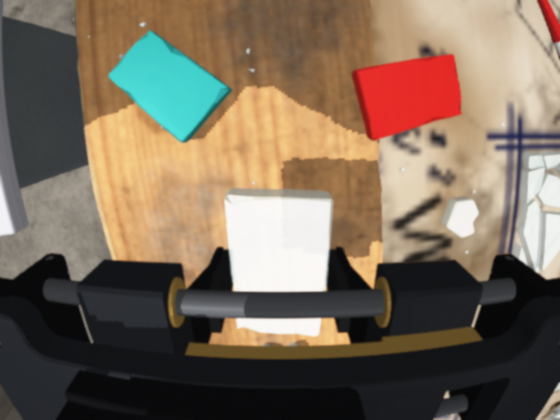

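Slab gripped level at gap 51 mm, top view (280,260), closing at -6°. Carrying it to the left cut-out.

Call:
step_arm(moves=[[0.3,0.5,0.5,0,0,0.35,-1],[0.3,1,1,0,0,0.7,-1],[0.3,1,1,0,0,1,-1],[0.3,1,1,0,0,1,-1]])

```text
t: 6.2
tool_pos: [0.4611, -0.0872, 0.1681]
tcp_rot: [-1.742, -2.613, 0.001]
wrist_force: [-0.5, -0.1, -1.9]
finger_gap: 0.0516
gripper_force: 30.0
```

Call:
step_arm(moves=[[0,0.5,0,0,0,0.35,-1],[0,1,0,0,0,0.7,-1],[0,1,0,0,0,1,-1]])

```text
t: 6.58
tool_pos: [0.4606, -0.0053, 0.1675]
tcp_rot: [-1.034, -2.964, 0.002]
wrist_force: [0.3, -1.2, -1.0]
finger_gap: 0.0509
gripper_force: 30.0
```

Call:
step_arm(moves=[[0,0.5,0,0,0,0.35,-1],[0,1,0,0,0,0.7,-1],[0,1,0,0,0,1,-1]])

```text
t: 6.95
tool_pos: [0.4606, 0.0746, 0.1674]
tcp_rot: [-0.269, -3.128, 0.003]
wrist_force: [0.4, -1.0, -1.2]
finger_gap: 0.0513
gripper_force: 30.0
```

Call:
step_arm(moves=[[0,0.5,0,0,0,0.28,-1],[0,1,0,0,0,0.28,-1],[0,1,0,0,0,0.28,-1]])

```text
t: 7.32
tool_pos: [0.4606, 0.1545, 0.1673]
tcp_rot: [-0.057, -3.139, 0.003]
wrist_force: [0.5, -0.8, -1.1]
finger_gap: 0.0513
gripper_force: 30.0
```

Call:
step_arm(moves=[[0.15,0.5,0,0,0,0,-1],[0.3,1,0,0,0,0,-1],[0.3,1,0,0,0,0,-1]])

```text
t: 7.7
tool_pos: [0.4854, 0.2339, 0.1673]
tcp_rot: [-0.057, -3.14, 0.004]
wrist_force: [0.4, -0.8, -1.8]
finger_gap: 0.0515
gripper_force: 30.0
```

Call:
step_arm(moves=[[0.05,0.4,0,0,0,0,-1],[0.05,0.8,0,0,0,0,-1],[0.05,0.8,0,0,0,0,-1]])

```text
t: 8.07
tool_pos: [0.489, 0.2968, 0.1676]
tcp_rot: [-0.057, -3.14, 0.003]
wrist_force: [0.1, -1.2, -1.5]
finger_gap: 0.0511
gripper_force: 30.0
```

```bash
python3 - <<'E'
from h import *
print(pose()); c=imaging.calibration("wrist"); im=imaging.capture("wrist"); cv2.imwrite("pics/w3.png",im)
hsv=cv2.cvtColor(im,cv2.COLOR_BGR2HSV)
E
```

```text
(8.075, array([0.489 , 0.2968, 0.1676]), 'closing deg', np.float64(87.9), 'gap', 0.0511, 'F', array([ 0.1, -1.2, -1.5]))
```

View pics/w3.png

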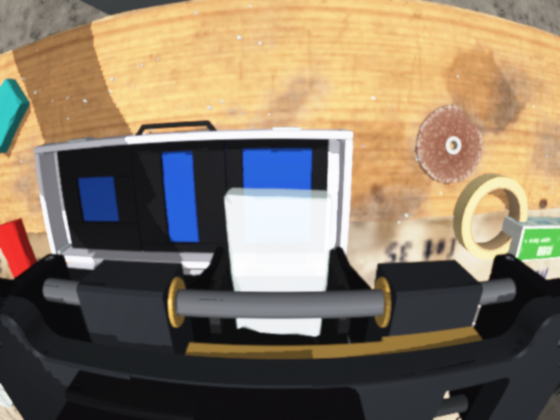

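Slab over its cut-out; the blue floors show at (277,180), (180,197) and (99,199). I'll check the centres.

```bash
python3 - <<'E'
from h import *
c=imaging.calibration("wrist"); im=cv2.imread("pics/w3.png"); hsv=cv2.cvtColor(im,cv2.COLOR_BGR2HSV)
m=cv2.inRange(hsv,(100,120,40),(130,255,255))
cs,_=cv2.findContours(m,cv2.RETR_EXTERNAL,cv2.CHAIN_APPROX_NONE)
for k in cs:
    if cv2.contourArea(k)>600: print(rect(fish(c,k[:,0],.011)), cv2.boundingRect(k))
for px in ((227,190),(330,193)): print(fish(c,[px],.1785)[0][:2]*1000)
print(fish(c,[(245,150),(311,150)],.011)[:,:2]*1000)
E
```

```text
(array([482.7,  88.7]), 53.5, 52.4, -2.0) (77, 175, 43, 47)
(array([486.6, 190.4]), 100.2, 36.3, -2.0) (161, 150, 39, 93)
(array([460.8, 293.3]), 70.7, 42.5, 87.7) (241, 147, 72, 43)
[442.59120639 271.59731424]
[446.01565612 321.01245527]
[[441.26760544 262.8401727 ]
 [443.84834951 327.60773137]]
```

Call:
step_arm(moves=[[0.03,-0.025,-0.5,0,0,0,-1],[0.03,-0.025,-1,0,0,0,-1],[0.03,-0.025,-1,0,0,0,-1]])

```text
t: 8.5
tool_pos: [0.4904, 0.2908, 0.0863]
tcp_rot: [-0.062, -3.137, 0.008]
wrist_force: [-0.3, -0.2, -0.7]
finger_gap: 0.0513
gripper_force: 30.0
```

Call:
step_arm(moves=[[0,0,-0.3,0,0,0,-1],[0,0,-0.5,0,0,0,-1],[0,0,-0.65,0,0,0,-1],[0,0,-0.72,0,0,0,-1],[0,0,-0.76,0,0,0,-1],[0,0,-0.8,0,0,0,-1],[0,0,-0.8,0,0,0,-1]])

```text
t: 9.38
tool_pos: [0.4919, 0.2944, 0.025]
tcp_rot: [0.056, 3.141, -0.0]
wrist_force: [-0.6, -0.4, -1.9]
finger_gap: 0.0512
gripper_force: 30.0
```

Call:
step_arm(moves=[[0,0,-0.02,0,0,0,-1],[0,0,-0.04,0,0,0,-1],[0,0,-0.055,0,0,0,-1],[0,0,-0.055,0,0,0,-1]])

```text
t: 9.88
tool_pos: [0.4918, 0.2943, 0.0204]
tcp_rot: [-0.056, -3.141, 0.0]
wrist_force: [-0.6, 0.6, -1.9]
finger_gap: 0.0511
gripper_force: 30.0
```

```bash
python3 - <<'E'
from h import *
print(pose()); im=imaging.capture("wrist"); cv2.imwrite("pics/w4.png",im)
E
```

```text
(9.875, array([0.4918, 0.2943, 0.0204]), 'closing deg', np.float64(87.9), 'gap', 0.0511, 'F', array([-0.6,  0.6, -1.9]))
```

View pics/w4.png

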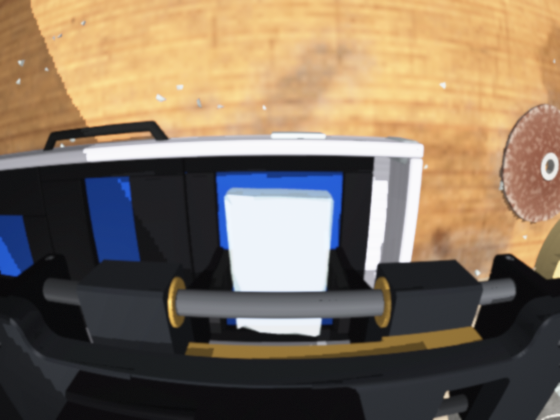

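The slab (278,260) sits inside the blue with clear margins all round, still carried. I'll lower to contact and then release.

Call:
step_arm(moves=[[0,0,-0.01,0,0,0,-1],[0,0,-0.02,0,0,0,-1],[0,0,-0.02,0,0,0,-1]])

```text
t: 10.3
tool_pos: [0.492, 0.2944, 0.02]
tcp_rot: [-0.056, -3.141, -0.001]
wrist_force: [-4.0, -1.7, 11.8]
finger_gap: 0.0512
gripper_force: 30.0
```

Call:
step_arm(moves=[[0,0,0.01,0,0,0,0.5],[0,0,0.01,0,0,0,0.5],[0,0,0.01,0,0,0,0.5],[0,0,0.01,0,0,0,0.5],[0,0,0.3,0,0,0,0.5],[0,0,0.8,0,0,0,0.5],[0,0,1,0,0,0,0.5],[0,0,1,0,0,0,0.5]])

```text
t: 11.3
tool_pos: [0.4924, 0.2948, 0.0997]
tcp_rot: [0.056, 3.14, 0.002]
wrist_force: [0.2, 0.3, -0.9]
finger_gap: 0.0649
gripper_force: 0.0
```

Call:
step_arm(moves=[[0,0,1,0,0,0,1],[0,0,1,0,0,0,1]])

```text
t: 11.55
tool_pos: [0.4929, 0.2948, 0.1808]
tcp_rot: [0.056, 3.139, 0.003]
wrist_force: [0.1, 0.7, -1.1]
finger_gap: 0.0778
gripper_force: 0.0
```

```bash
python3 - <<'E'
from h import *
print(pose()); c=imaging.calibration("wrist"); im=imaging.capture("wrist"); cv2.imwrite("pics/w5.png",im)
hsv=cv2.cvtColor(im,cv2.COLOR_BGR2HSV)
m=cv2.inRange(hsv,(100,120,40),(130,255,255))
cs,_=cv2.findContours(m,cv2.RETR_EXTERNAL,cv2.CHAIN_APPROX_NONE)
for k in cs:
    if cv2.contourArea(k)>500: print(rect(fish(c,k[:,0],.011)), cv2.boundingRect(k))
E
```

```text
(11.55, array([0.4929, 0.2948, 0.1808]), 'closing deg', np.float64(87.9), 'gap', 0.0778, 'F', array([ 0.1,  0.7, -1.1]))
(array([482.4,  90.9]), 53.5, 52.6, -2.1) (83, 169, 42, 46)
(array([486.4, 192.3]), 100.1, 36.4, -1.9) (166, 144, 38, 91)
(array([489.7, 294.3]), 102.0, 71.2, -2.2) (244, 141, 70, 95)
```

View pics/w5.png

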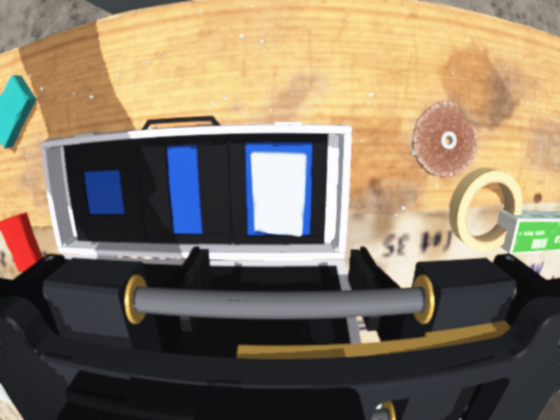

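The slab (278,192) lies inside its cut-out. Next the strip at about (0.604,-0.325), closing at -15°.

Call:
step_arm(moves=[[-0.2,-1,0,0,0,-1,1],[-0.2,-1,0,0,0,-1,1],[-0.2,-1,0,0,0,-1,1]])

```text
t: 11.98
tool_pos: [0.4749, 0.2122, 0.1772]
tcp_rot: [-0.842, -3.025, 0.002]
wrist_force: [0.4, 1.0, 0.7]
finger_gap: 0.0863
gripper_force: 0.0
```

Call:
step_arm(moves=[[0,-1,0,0,0,-1,1],[0,-1,0,0,0,-1,1],[0,-1,0,0,0,-1,1]])

```text
t: 12.35
tool_pos: [0.4751, 0.1324, 0.1773]
tcp_rot: [-1.565, -2.722, 0.003]
wrist_force: [0.7, 2.0, 0.9]
finger_gap: 0.0869
gripper_force: 0.0
```

Call:
step_arm(moves=[[0,-1,0,0,0,-1,1],[0,-1,0,0,0,-1,1],[0,-1,0,0,0,-1,1]])

```text
t: 12.72
tool_pos: [0.475, 0.0526, 0.1773]
tcp_rot: [-2.19, -2.251, 0.003]
wrist_force: [-0.6, 0.4, -0.3]
finger_gap: 0.0875
gripper_force: 0.0
```

Call:
step_arm(moves=[[0,-1,0,0,0,-0.59,1],[0,-1,0,0,0,-0.59,1],[0,-1,0,0,0,-0.59,1]])

```text
t: 13.1
tool_pos: [0.4751, -0.0267, 0.1777]
tcp_rot: [-2.492, -1.912, 0.002]
wrist_force: [0.3, 0.7, -0.3]
finger_gap: 0.087
gripper_force: 0.0
```

Call:
step_arm(moves=[[0,-1,0,0,0,0,1],[0,-1,0,0,0,0,1]])

```text
t: 13.35
tool_pos: [0.4755, -0.1073, 0.1783]
tcp_rot: [2.489, 1.917, -0.002]
wrist_force: [0.1, 0.8, 0.5]
finger_gap: 0.0873
gripper_force: 0.0
```

Call:
step_arm(moves=[[0.5,-1,0,0,0,0,1],[0.5,-1,0,0,0,0,1]])

```text
t: 13.6
tool_pos: [0.5171, -0.186, 0.1778]
tcp_rot: [2.486, 1.92, -0.003]
wrist_force: [-0.0, 0.9, 0.2]
finger_gap: 0.0872
gripper_force: 0.0
```

Call:
step_arm(moves=[[0.6,-1,-0.4,0,0,0,1],[0.6,-1,-0.4,0,0,0,1]])

```text
t: 13.85
tool_pos: [0.5649, -0.2656, 0.1435]
tcp_rot: [-2.485, -1.919, 0.004]
wrist_force: [-0.3, -0.1, 0.7]
finger_gap: 0.0872
gripper_force: 0.0
```

Call:
step_arm(moves=[[0.5,-0.7,-0.2,0,0,0,1],[0.5,-0.7,-0.2,0,0,0,1],[0.5,-0.7,-0.2,0,0,0,1],[0.5,-0.7,-0.2,0,0,0,1]])

```text
t: 14.35
tool_pos: [0.6043, -0.3195, 0.131]
tcp_rot: [-2.487, -1.918, -0.002]
wrist_force: [-0.0, 0.6, 0.8]
finger_gap: 0.087
gripper_force: 0.0
```

```bash
python3 - <<'E'
from h import *
print(pose()); c=imaging.calibration("wrist"); im=imaging.capture("wrist"); cv2.imwrite("pics/w6.png",im)
print(fproj(c,[[.6037,-.3247,.014],[.596,-.182,.014]]))
E
```

```text
(14.35, array([ 0.6043, -0.3195,  0.131 ]), 'closing deg', np.float64(-14.7), 'gap', 0.087, 'F', array([-0. ,  0.6,  0.8]))
[[280.58999838 211.95081865]
 [228.64358519  58.00975132]]
```

View pics/w6.png

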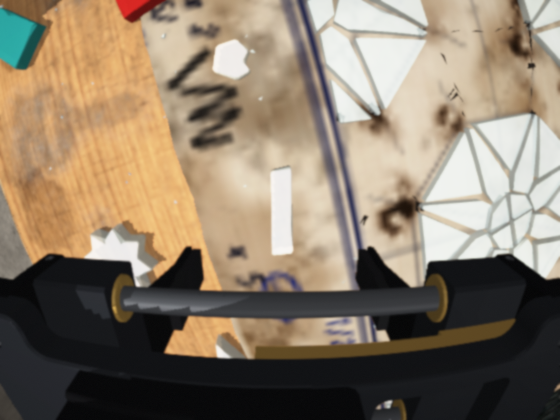

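The strip is at (282,210) and the heart at (231,59), both where predicted.

```bash
python3 - <<'E'
from h import *
c=imaging.calibration("wrist"); im=cv2.imread("pics/w6.png")
print("strip",rect(fish(c,pale(im,(262,158,38,104)),.014)))
k=pale(im,(206,32,50,54)); print("heart",rect(fish(c,k,.014)))
q=cv2.approxPolyDP(k.reshape(-1,1,2),2,True)[:,0]; print(np.round(fish(c,q,.014)[:,:2]*1000,1))
E
```

```text
strip (array([ 603.7, -325.7]), 81.1, 19.6, 76.6)
heart (array([ 596.1, -183.1]), 34.9, 30.6, 81.0)
[[ 604.8 -166.8]
 [ 587.2 -169.6]
 [ 580.1 -186.1]
 [ 581.7 -190.3]
 [ 598.5 -201.1]
 [ 608.  -198.5]
 [ 609.7 -195.3]
 [ 607.2 -188.2]
 [ 612.3 -178.6]]
```

Call:
step_arm(moves=[[-0.01,-0.07,-1,0,0,0.035,1],[-0.01,-0.07,-1,0,0,0.035,1],[-0.01,-0.07,-1,0,0,0.035,1]])

```text
t: 14.78
tool_pos: [0.6029, -0.3262, 0.0509]
tcp_rot: [-2.472, -1.936, 0.001]
wrist_force: [0.7, 0.4, -0.2]
finger_gap: 0.0871
gripper_force: 0.0
```

Call:
step_arm(moves=[[0,0,-0.3,0,0,0,0.2],[0,0,-0.51,0,0,0,0],[0,0,-0.51,0,0,0,0],[0,0,-0.51,0,0,0,0]])

```text
t: 15.28
tool_pos: [0.6033, -0.3276, 0.0107]
tcp_rot: [2.474, 1.936, 0.0]
wrist_force: [-0.3, 0.4, 0.3]
finger_gap: 0.055
gripper_force: 0.0
```

Call:
step_arm(moves=[[0,0.02,-0.015,0,0,0,-0.2],[0,0.02,-0.015,0,0,0,-0.4],[0,0.02,-0.015,0,0,0,-1],[0,0.02,-0.015,0,0,0,-1],[0,0.02,-0.015,0,0,0,-1],[0,0.02,-0.015,0,0,0,-1],[0,0.02,-0.015,0,0,0,-1]])

```text
t: 16.15
tool_pos: [0.6032, -0.3257, 0.0091]
tcp_rot: [2.474, 1.936, 0.0]
wrist_force: [-0.2, 0.9, 2.7]
finger_gap: 0.0185
gripper_force: 30.0
```

Call:
step_arm(moves=[[0,0,0.2,0,0,0,-1],[0,0,0.5,0,0,0,-1],[0,0,0.8,0,0,0,-1],[0,0,1,0,0,0,-1],[0,0,1,0,0,0,-1]])

```text
t: 16.77
tool_pos: [0.6039, -0.3261, 0.0908]
tcp_rot: [2.472, 1.935, 0.002]
wrist_force: [0.6, 0.2, -0.5]
finger_gap: 0.0186
gripper_force: 30.0
```

```bash
python3 - <<'E'
from h import *
print(pose()); c=imaging.calibration("wrist"); im=imaging.capture("wrist"); cv2.imwrite("pics/w7.png",im)
E
```

```text
(16.775, array([ 0.6039, -0.3261,  0.0908]), 'closing deg', np.float64(-13.9), 'gap', 0.0186, 'F', array([ 0.6,  0.2, -0.5]))
```

View pics/w7.png

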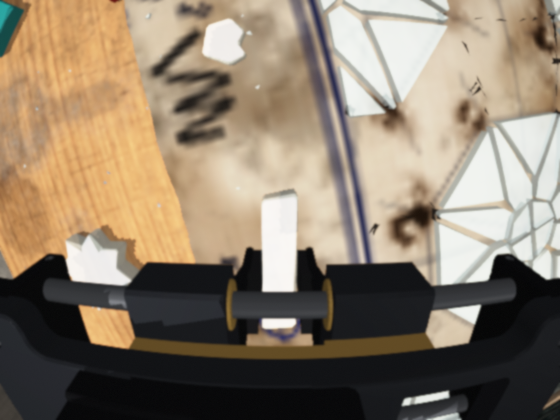

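The strip is held straight (280,260), gap 18.6 mm. Carrying it to the middle slot.

Call:
step_arm(moves=[[-0.3,0.5,0.5,0,0,0.35,-1],[-0.6,1,1,0,0,0.7,-1],[-0.6,1,1,0,0,1,-1],[-0.6,1,1,0,0,1,-1]])

```text
t: 17.32
tool_pos: [0.5551, -0.2447, 0.1686]
tcp_rot: [-1.917, -2.488, -0.001]
wrist_force: [0.7, -0.4, -1.7]
finger_gap: 0.0187
gripper_force: 30.0
```

Call:
step_arm(moves=[[-0.3,0.5,0,0,0,0.35,-1],[-0.6,1,0,0,0,0.7,-1],[-0.6,1,0,0,0,1,-1]])

```text
t: 17.7
tool_pos: [0.5056, -0.1626, 0.1676]
tcp_rot: [-1.235, -2.885, -0.002]
wrist_force: [1.0, -0.3, -0.3]
finger_gap: 0.0181
gripper_force: 30.0
```

Call:
step_arm(moves=[[-0.13,0.5,0,0,0,0.35,-1],[-0.26,1,0,0,0,0.7,-1],[-0.26,1,0,0,0,1,-1]])

```text
t: 18.08
tool_pos: [0.4854, -0.083, 0.1678]
tcp_rot: [-0.483, -3.102, -0.001]
wrist_force: [0.8, -0.4, -0.4]
finger_gap: 0.0184
gripper_force: 30.0
```

Call:
step_arm(moves=[[0,0.5,0,0,0,0.35,-1],[0,1,0,0,0,0.55,-1],[0,1,0,0,0,0.55,-1]])

```text
t: 18.45
tool_pos: [0.4858, -0.0032, 0.1678]
tcp_rot: [-0.059, -3.139, 0.001]
wrist_force: [-0.4, -0.9, -0.5]
finger_gap: 0.0185
gripper_force: 30.0
```

Call:
step_arm(moves=[[0,0.5,0,0,0,0,-1],[0,1,0,0,0,0,-1],[0,1,0,0,0,0,-1]])

```text
t: 18.82
tool_pos: [0.486, 0.0761, 0.1679]
tcp_rot: [-0.061, -3.139, 0.002]
wrist_force: [1.3, -0.5, -0.3]
finger_gap: 0.0187
gripper_force: 30.0
```

Call:
step_arm(moves=[[0,0.5,0,0,0,0,-1],[0,1,0,0,0,0,-1],[0,1,0,0,0,0,-1]])

```text
t: 19.2
tool_pos: [0.4861, 0.1557, 0.168]
tcp_rot: [-0.061, -3.14, 0.002]
wrist_force: [-0.1, -0.6, -0.8]
finger_gap: 0.0185
gripper_force: 30.0
```

Call:
step_arm(moves=[[0,0.49,0,0,0,0,-1],[0,0.49,0,0,0,0,-1],[0,0.49,0,0,0,0,-1]])

```text
t: 19.58
tool_pos: [0.4867, 0.1914, 0.1684]
tcp_rot: [-0.065, -3.14, 0.002]
wrist_force: [-0.4, -1.9, -1.0]
finger_gap: 0.0186
gripper_force: 30.0
```

```bash
python3 - <<'E'
from h import *
print(pose()); c=imaging.calibration("wrist"); im=imaging.capture("wrist"); cv2.imwrite("pics/w8.png",im)
hsv=cv2.cvtColor(im,cv2.COLOR_BGR2HSV); z=manip.get_state()["tool_pos"][2]+.005
m=cv2.inRange(hsv,(100,120,40),(130,255,255))
cs,_=cv2.findContours(m,cv2.RETR_EXTERNAL,cv2.CHAIN_APPROX_NONE)
for k in cs:
    if cv2.contourArea(k)>300: print(rect(fish(c,k[:,0],.011)), cv2.boundingRect(k))
k=pale(im,(250,170,60,80)); p=fish(c,k,z); print("held strip",p.min(0)[:2]*1000,p[:,1].max()*1000,rect(p), cv2.boundingRect(k.reshape(-1,1,2)))
E
```

```text
(19.575, array([0.4867, 0.1914, 0.1684]), 'closing deg', np.float64(87.6), 'gap', 0.0186, 'F', array([-0.4, -1.9, -1. ]))
(array([482.9,  91.7]), 53.8, 53.6, 87.9) (159, 171, 52, 51)
(array([490.3, 294.7]), 103.2, 70.0, -2.1) (344, 146, 69, 97)
(array([469.2, 193.4]), 65.7, 36.4, -1.7) (263, 146, 37, 65)
held strip [441.99265705 182.6838041 ] 201.75997892446952 (array([457.9, 192.2]), 32.2, 18.5, -1.5) (261, 189, 37, 61)
```

Call:
step_arm(moves=[[0.03,0.02,-0.5,0,0,0,-1],[0.03,0.02,-1,0,0,0,-1],[0.03,0.02,-1,0,0,0,-1]])

```text
t: 20.0
tool_pos: [0.4871, 0.1926, 0.0868]
tcp_rot: [-0.064, -3.137, 0.006]
wrist_force: [-0.3, 0.6, -0.3]
finger_gap: 0.0187
gripper_force: 30.0
```

Call:
step_arm(moves=[[0,0,-0.3,0,0,0,-1],[0,0,-0.5,0,0,0,-1],[0,0,-0.65,0,0,0,-1],[0,0,-0.72,0,0,0,-1],[0,0,-0.76,0,0,0,-1],[0,0,-0.82,0,0,0,-1],[0,0,-0.82,0,0,0,-1],[0,0,-0.82,0,0,0,-1]])

```text
t: 21.0
tool_pos: [0.4888, 0.1952, 0.0235]
tcp_rot: [0.06, 3.141, 0.0]
wrist_force: [0.7, -0.1, 0.4]
finger_gap: 0.0185
gripper_force: 30.0
```

Call:
step_arm(moves=[[0,-0.02,-0.01,0,0,0,-1],[0,-0.02,-0.02,0,0,0,-1],[0,-0.02,-0.035,0,0,0,-1],[0,-0.02,-0.035,0,0,0,-1]])

```text
t: 21.5
tool_pos: [0.4887, 0.1935, 0.0205]
tcp_rot: [-0.06, -3.141, 0.0]
wrist_force: [0.4, 0.7, -0.7]
finger_gap: 0.0183
gripper_force: 30.0
```

```bash
python3 - <<'E'
from h import *
print(pose()); im=imaging.capture("wrist"); cv2.imwrite("pics/w9.png",im)
E
```

```text
(21.5, array([0.4887, 0.1935, 0.0205]), 'closing deg', np.float64(87.8), 'gap', 0.0183, 'F', array([ 0.4,  0.7, -0.7]))
```

View pics/w9.png

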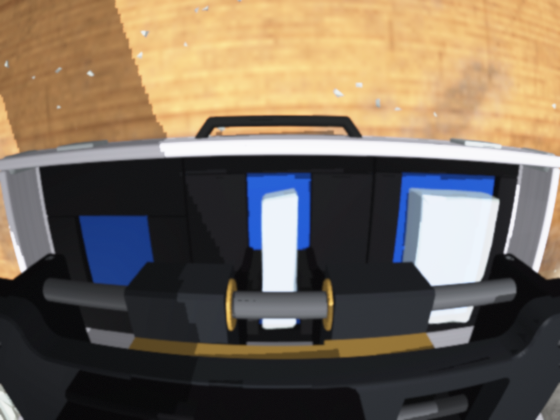

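The strip (280,260) is inside the middle slot with margin all round. Lowering and releasing.

Call:
step_arm(moves=[[0,0,-0.01,0,0,0,-1],[0,0,-0.02,0,0,0,-1],[0,0,-0.02,0,0,0,-1]])

```text
t: 21.92
tool_pos: [0.4888, 0.1936, 0.0199]
tcp_rot: [-0.06, -3.141, -0.001]
wrist_force: [-5.1, -2.3, 13.7]
finger_gap: 0.0186
gripper_force: 30.2
```

Call:
step_arm(moves=[[0,0,0.01,0,0,0,-0.2],[0,0,0.01,0,0,0,-0.2],[0,0,0.01,0,0,0,-0.2],[0,0,0.01,0,0,0,-0.2],[0,0,0.3,0,0,0,-0.2],[0,0,0.8,0,0,0,-0.2],[0,0,1,0,0,0,-0.2],[0,0,1,0,0,0,-0.2]])

```text
t: 22.92
tool_pos: [0.4893, 0.194, 0.0996]
tcp_rot: [0.06, 3.14, 0.002]
wrist_force: [0.3, -0.9, 0.2]
finger_gap: 0.0348
gripper_force: 0.0
```

Call:
step_arm(moves=[[0,0,1,0,0,0,1],[0,0,1,0,0,0,1]])

```text
t: 23.18
tool_pos: [0.4897, 0.1939, 0.1807]
tcp_rot: [0.06, 3.139, 0.002]
wrist_force: [-0.0, 0.0, -0.5]
finger_gap: 0.0477
gripper_force: 0.0
```

Call:
step_arm(moves=[[-0.1,-1,0,0,0,0.48,1],[-0.1,-1,0,0,0,0.48,1]])

```text
t: 23.42
tool_pos: [0.48, 0.1101, 0.1777]
tcp_rot: [0.317, -3.124, 0.001]
wrist_force: [-0.2, -0.3, 0.2]
finger_gap: 0.0671
gripper_force: 0.0
```

Call:
step_arm(moves=[[0,-1,0,0,0,0,1],[0,-1,0,0,0,0,1]])

```text
t: 23.68
tool_pos: [0.4799, 0.0298, 0.1777]
tcp_rot: [0.309, -3.125, 0.001]
wrist_force: [1.0, 1.1, -0.4]
finger_gap: 0.0836
gripper_force: 0.0
```

Call:
step_arm(moves=[[0,-1,0,0,0,0,1],[0,-1,0,0,0,0,1]])

```text
t: 23.92
tool_pos: [0.48, -0.0496, 0.178]
tcp_rot: [0.31, -3.125, 0.001]
wrist_force: [-0.2, 0.5, 0.2]
finger_gap: 0.087
gripper_force: 0.0
```

Call:
step_arm(moves=[[0.7,-1,0,0,0,0,1],[0.7,-1,0,0,0,0,1]])

```text
t: 24.18
tool_pos: [0.5376, -0.128, 0.1781]
tcp_rot: [0.316, -3.126, 0.001]
wrist_force: [0.5, -0.4, 0.5]
finger_gap: 0.0869
gripper_force: 0.0
```

Call:
step_arm(moves=[[0.75,-0.7,-0.7,0,0,0,1],[0.75,-0.7,-0.7,0,0,0,1],[0.75,-0.7,-0.7,0,0,0,1],[0.75,-0.7,-0.7,0,0,0,1]])

```text
t: 24.68
tool_pos: [0.5962, -0.1819, 0.1222]
tcp_rot: [0.316, -3.124, -0.0]
wrist_force: [-0.7, 1.4, 0.1]
finger_gap: 0.0869
gripper_force: 0.0
```

```bash
python3 - <<'E'
from h import *
print(pose(), manip.get_state()["joint_pos"].round(2)); c=imaging.calibration("wrist"); im=imaging.capture("wrist"); cv2.imwrite("pics/w10.png",im)
u,v=fproj(c,[[.596,-.1825,.014]])[0].astype(int); print(u,v)
k=pale(im,(u-32,v-32,64,64)); print("heart",rect(fish(c,k,.014)))
q=cv2.approxPolyDP(k.reshape(-1,1,2),2,True)[:,0]; print(np.round(fish(c,q,.014)[:,:2]*1000,1),q.tolist())
M=cv2.moments(k); print("centroid",fish(c,[(M["m10"]/M["m00"],M["m01"]/M["m00"])],.014))
E
```

```text
(24.675, array([ 0.5962, -0.1819,  0.1222]), 'closing deg', np.float64(-78.4), 'gap', 0.0869, 'F', array([-0.7,  1.4,  0.1])) [-0.41  0.45  0.83  1.69 -0.35  1.17  2.28]
278 209
heart (array([ 595.5, -182.9]), 34.9, 31.6, 79.0)
[[ 595.5 -200.7]
 [ 608.8 -197.4]
 [ 606.7 -187.1]
 [ 612.  -180.7]
 [ 606.8 -169.2]
 [ 602.5 -166.5]
 [ 587.1 -168.1]
 [ 578.9 -185.6]
 [ 579.7 -189.8]] [[258, 205], [259, 220], [271, 220], [277, 227], [291, 224], [295, 220], [297, 203], [279, 190], [274, 190]]
centroid [[ 0.59562396 -0.18322972  0.014     ]]
```

View pics/w10.png

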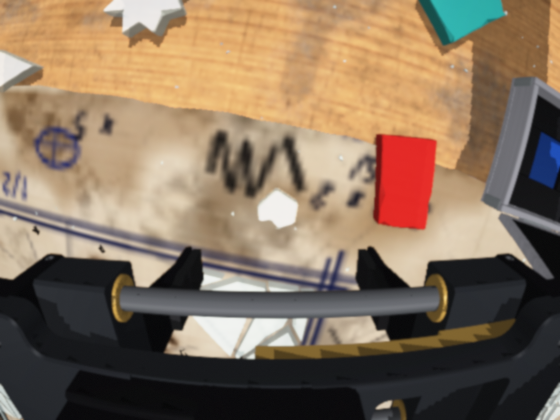

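The heart is at (278,208). Its left facet (258,205–220) and right edge (296,203–220) are parallel to the pads, which suits the grasp; the red slab is at (405,182). I narrow the opening to stay clear of it.

Call:
step_arm(moves=[[0.02,-0.015,-0.5,0,0,0,0.4],[0.02,-0.015,-1,0,0,0,0.4],[0.02,-0.015,-1,0,0,0,0.4],[0.02,-0.015,-1,0,0,0,0.4]])

```text
t: 25.22
tool_pos: [0.5992, -0.1835, 0.045]
tcp_rot: [-0.317, 3.123, -0.0]
wrist_force: [0.2, -0.3, 0.8]
finger_gap: 0.0626
gripper_force: 0.0
```

Call:
step_arm(moves=[[0,0,-0.3,0,0,0,0.3],[0,0,-0.4,0,0,0,0.3],[0,0,-0.4,0,0,0,0.3],[0,0,-0.4,0,0,0,0.3]])

```text
t: 25.72
tool_pos: [0.599, -0.1839, 0.0121]
tcp_rot: [-0.316, 3.124, -0.001]
wrist_force: [-0.5, 0.5, 0.9]
finger_gap: 0.0565
gripper_force: 0.0
```

Call:
step_arm(moves=[[0,0,-0.035,0,0,0,0.1],[0,0,-0.035,0,0,0,0],[0,0,-0.035,0,0,0,-1],[0,0,-0.035,0,0,0,-1],[0,0,-0.035,0,0,0,-1],[0,0,-0.035,0,0,0,-1],[0,0,-0.035,0,0,0,-1]])

```text
t: 26.6
tool_pos: [0.5983, -0.1837, 0.0082]
tcp_rot: [-0.316, 3.126, -0.0]
wrist_force: [-0.6, 0.3, 0.5]
finger_gap: 0.0336
gripper_force: 30.0
```

Call:
step_arm(moves=[[0,0,0.2,0,0,0,-1],[0,0,0.5,0,0,0,-1],[0,0,0.8,0,0,0,-1],[0,0,1,0,0,0,-1],[0,0,1,0,0,0,-1]])

```text
t: 27.22
tool_pos: [0.5991, -0.1839, 0.0896]
tcp_rot: [-0.316, 3.123, -0.001]
wrist_force: [-0.5, 0.0, -1.3]
finger_gap: 0.0335
gripper_force: 30.0
```

```bash
python3 - <<'E'
from h import *
print(pose()); c=imaging.calibration("wrist"); im=imaging.capture("wrist"); cv2.imwrite("pics/w11.png",im)
z=manip.get_state()["tool_pos"][2]+.005
k=pale(im,(235,190,90,80)); print(cv2.boundingRect(k.reshape(-1,1,2)),rect(fish(c,k,z)))
E
```

```text
(27.225, array([ 0.5991, -0.1839,  0.0896]), 'closing deg', np.float64(-78.4), 'gap', 0.0335, 'F', array([-0.5,  0. , -1.3]))
(249, 232, 62, 38) (array([ 588.3, -186. ]), 33.2, 21.6, -78.5)
```

Call:
step_arm(moves=[[-0.3,0,0.5,0,0,-0.24,-1],[-0.7,0,1,0,0,-0.48,-1],[-0.7,0,1,0,0,-0.48,-1]])

```text
t: 27.65
tool_pos: [0.5416, -0.1845, 0.1698]
tcp_rot: [0.065, 3.138, 0.002]
wrist_force: [0.2, -0.1, -1.0]
finger_gap: 0.0338
gripper_force: 30.0
```

Call:
step_arm(moves=[[-0.35,0.2,0,0,0,0,-1],[-0.71,0.44,0,0,0,0,-1],[-0.71,0.44,0,0,0,0,-1]])

```text
t: 28.02
tool_pos: [0.4841, -0.1463, 0.1669]
tcp_rot: [-0.055, -3.139, -0.004]
wrist_force: [0.5, 0.3, 1.0]
finger_gap: 0.0338
gripper_force: 30.0
```

Call:
step_arm(moves=[[0,0.5,0,0,0,0,-1],[0,1,0,0,0,0,-1],[0,1,0,0,0,0,-1]])

```text
t: 28.4
tool_pos: [0.4862, -0.0651, 0.1675]
tcp_rot: [-0.05, -3.14, 0.0]
wrist_force: [0.2, -0.8, -1.3]
finger_gap: 0.034
gripper_force: 30.0
```

Call:
step_arm(moves=[[0,0.5,0,0,0,0,-1],[0,1,0,0,0,0,-1],[0,1,0,0,0,0,-1]])

```text
t: 28.78
tool_pos: [0.4859, 0.0139, 0.1675]
tcp_rot: [-0.053, -3.14, 0.001]
wrist_force: [-0.1, -0.1, -0.8]
finger_gap: 0.0337
gripper_force: 30.0
```

Call:
step_arm(moves=[[0,0.5,0,0,0,0,-1],[0,1,0,0,0,0,-1],[0,1,0,0,0,0,-1],[0,1,0,0,0,0,-1]])

```text
t: 29.28
tool_pos: [0.4859, 0.0899, 0.1677]
tcp_rot: [-0.062, -3.141, 0.002]
wrist_force: [0.5, -0.9, -0.2]
finger_gap: 0.0339
gripper_force: 30.0
```

```bash
python3 - <<'E'
from h import *
print(pose()); c=imaging.calibration("wrist"); im=imaging.capture("wrist"); cv2.imwrite("pics/w12.png",im)
hsv=cv2.cvtColor(im,cv2.COLOR_BGR2HSV); z=manip.get_state()["tool_pos"][2]+.006
m=cv2.inRange(hsv,(100,120,40),(130,255,255))
cs,_=cv2.findContours(m,cv2.RETR_EXTERNAL,cv2.CHAIN_APPROX_NONE)
for k in cs:
    if cv2.contourArea(k)>300: print(rect(fish(c,k[:,0],.011)), cv2.boundingRect(k))
k=pale(im,(245,225,70,60)); p=fish(c,k,z); print("held",p.min(0)*1000,p.max(0)*1000, cv2.boundingRect(k.reshape(-1,1,2)))
E
```

```text
(29.275, array([0.4859, 0.0899, 0.1677]), 'closing deg', np.float64(87.7), 'gap', 0.0339, 'F', array([ 0.5, -0.9, -0.2]))
(array([484. ,  92.3]), 55.2, 53.2, 87.7) (255, 168, 55, 52)
(array([490.3, 295.6]), 102.8, 69.0, -2.6) (432, 148, 59, 90)
(array([486.8, 194.2]), 100.4, 36.4, -2.2) (360, 145, 39, 94)
held [462.62465847  72.77397041 173.82073651] [494.43874499 106.79524715 173.82073651] (248, 231, 64, 54)
```

Call:
step_arm(moves=[[0.01,0.015,-0.5,0,0,0,-1],[0.01,0.015,-1,0,0,0,-1],[0.01,0.015,-1,0,0,0,-1]])

```text
t: 29.7
tool_pos: [0.4846, 0.0905, 0.0862]
tcp_rot: [-0.064, -3.137, 0.005]
wrist_force: [0.7, 0.2, 0.3]
finger_gap: 0.0339
gripper_force: 30.0
```

Call:
step_arm(moves=[[0,0,-0.3,0,0,0,-1],[0,0,-0.5,0,0,0,-1],[0,0,-0.65,0,0,0,-1],[0,0,-0.72,0,0,0,-1],[0,0,-0.76,0,0,0,-1],[0,0,-0.82,0,0,0,-1],[0,0,-0.82,0,0,0,-1],[0,0,-0.82,0,0,0,-1]])

```text
t: 30.7
tool_pos: [0.4864, 0.0928, 0.0227]
tcp_rot: [0.06, 3.141, 0.0]
wrist_force: [1.1, 0.2, -0.4]
finger_gap: 0.0337
gripper_force: 30.0
```

```bash
python3 - <<'E'
from h import *
print(pose()); c=imaging.calibration("wrist"); im=imaging.capture("wrist"); cv2.imwrite("pics/w13.png",im)
hsv=cv2.cvtColor(im,cv2.COLOR_BGR2HSV); m=cv2.inRange(hsv,(100,120,40),(130,255,255))
cs,_=cv2.findContours(m,cv2.RETR_EXTERNAL,cv2.CHAIN_APPROX_NONE)
for k in cs:
    if cv2.contourArea(k)>100: print(rect(fish(c,k[:,0],.011)), cv2.boundingRect(k))
E
```

```text
(30.7, array([0.4864, 0.0928, 0.0227]), 'closing deg', np.float64(87.8), 'gap', 0.0337, 'F', array([ 1.1,  0.2, -0.4]))
(array([505.9,  79.9]), 16.0, 5.0, 88.3) (247, 283, 27, 8)
(array([470.5,  92.8]), 53.7, 25.1, 87.7) (231, 211, 96, 42)
(array([470.9, 282.1]), 62.7, 33.8, -2.1) (516, 175, 44, 85)
(array([466.7, 195.2]), 58.4, 33.4, -2.4) (416, 171, 57, 92)
```

Call:
step_arm(moves=[[0,0,-0.01,0,0,0,-1],[0,0,-0.02,0,0,0,-1],[0,0,-0.035,0,0,0,-1],[0,0,-0.045,0,0,0,-1],[0,0,-0.045,0,0,0,-1]])

```text
t: 31.38
tool_pos: [0.4863, 0.0927, 0.0191]
tcp_rot: [-0.06, -3.141, -0.0]
wrist_force: [-1.4, -0.3, 2.9]
finger_gap: 0.0341
gripper_force: 30.0
```

Call:
step_arm(moves=[[0,0,0.005,0,0,0,0.15],[0,0,0.005,0,0,0,0.15],[0,0,0.005,0,0,0,0.15],[0,0,0.005,0,0,0,0.15],[0,0,0.3,0,0,0,0.15],[0,0,0.8,0,0,0,0.15],[0,0,1,0,0,0,0.15],[0,0,1,0,0,0,0.15]])

```text
t: 32.38
tool_pos: [0.4868, 0.0932, 0.0995]
tcp_rot: [0.059, 3.14, 0.002]
wrist_force: [0.3, 0.3, -0.9]
finger_gap: 0.0497
gripper_force: 0.0
```

Call:
step_arm(moves=[[0,0,1,0,0,0,-1],[0,0,1,0,0,0,-1],[0,0,1,0,0,0,-1]])

```text
t: 32.75
tool_pos: [0.4865, 0.0932, 0.1788]
tcp_rot: [0.059, 3.14, 0.002]
wrist_force: [-0.1, -0.2, -0.8]
finger_gap: 0.028
gripper_force: 0.0
```

Call:
step_arm(moves=[[0,0.5,0.9,0,0,0,-1],[0,1,0.9,0,0,0,-1],[0,1,0.9,0,0,0,-1]])

```text
t: 33.12
tool_pos: [0.4854, 0.1772, 0.2496]
tcp_rot: [-0.05, -3.14, 0.001]
wrist_force: [0.6, -1.0, -0.3]
finger_gap: 0.0023
gripper_force: 0.0
```

```bash
python3 - <<'E'
from h import *
print(pose()); c=imaging.calibration("wrist"); w=imaging.capture("wrist")
M=np.array(c["world_to_cam"]); print("cam-tcp",-M[:3,:3].T@M[:3,3]-manip.get_state()["tool_pos"])
hsv=cv2.cvtColor(w,cv2.COLOR_BGR2HSV)
for n,p,z in (("slab",(.490,.2945),.031),("strip",(.487,.193),.025),("heart",(.483,.0915),.025)):
    u,v=fproj(c,[[*p,z]])[0].astype(int); h=40
    k=pale(w,(max(u-h,0),v-h,2*h,2*h)); print(n,p,rect(fish(c,k,z)),cv2.boundingRect(k.reshape(-1,1,2)))
m=cv2.inRange(hsv,(100,120,40),(130,255,255))
for k in cv2.findContours(m,cv2.RETR_EXTERNAL,cv2.CHAIN_APPROX_NONE)[0]:
    if cv2.contourArea(k)>100: print(rect(fish(c,k[:,0],.011)))
s=imaging.capture("scene"); t=imaging.capture("top")
cv2.imwrite("pics/m1.png",np.hstack([cv2.resize(w,(400,300)),cv2.resize(s[60:240,130:370],(400,300))]))
E
```

```text
(33.125, array([0.4854, 0.1772, 0.2496]), 'closing deg', np.float64(88.2), 'gap', 0.0023, 'F', array([ 0.6, -1. , -0.3]))
cam-tcp [-0.08139584  0.00528341  0.16220118]
slab (0.49, 0.2945) (array([490.5, 293.1]), 85.7, 54.1, -1.7) (353, 150, 44, 69)
strip (0.487, 0.193) (array([487.2, 193.1]), 83.7, 20.2, -2.3) (284, 149, 18, 68)
heart (0.483, 0.0915) (array([483.3,  94.1]), 36.1, 33.4, 66.3) (197, 169, 29, 29)
(array([482.9,  91.8]), 55.0, 53.9, 87.8)
(array([489.8, 294.6]), 103.4, 70.3, -2.6)
(array([486.6, 193.9]), 99.4, 36.7, -1.9)
```

View pics/m1.png

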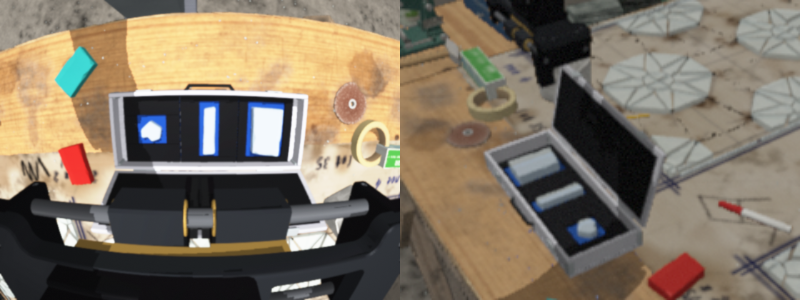

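All three lie flat in their cut-outs (left panel 150,131 / 208,130 / 264,130), within about 3 mm of centre, and the lid is open. Now I go behind the lid with the fingers shut.

Call:
step_arm(moves=[[0.5,0,0,0,0,0,-1],[1,0,0,0,0,0,-1],[1,0,0,0,0,0,-1]])

```text
t: 33.65
tool_pos: [0.5677, 0.1705, 0.2486]
tcp_rot: [-0.066, -3.139, 0.007]
wrist_force: [-0.5, 0.2, 0.1]
finger_gap: 0.0003
gripper_force: 0.0
```

Call:
step_arm(moves=[[0.5,0.1,0,0,0,0,-1],[1,0.1,0,0,0,0,-1],[1,0.1,0,0,0,0,-1]])

```text
t: 34.02
tool_pos: [0.6471, 0.1788, 0.2489]
tcp_rot: [-0.065, -3.139, 0.005]
wrist_force: [0.6, -0.9, 0.4]
finger_gap: 0.0004
gripper_force: 0.0
```

Call:
step_arm(moves=[[0.1,0,-0.5,0,0,0,-1],[0.1,0,-1,0,0,0,-1],[0.1,0,-1,0,0,0,-1]])

```text
t: 34.4
tool_pos: [0.6514, 0.1798, 0.1681]
tcp_rot: [-0.062, -3.135, 0.003]
wrist_force: [-0.7, -0.8, -0.4]
finger_gap: 0.0006
gripper_force: 0.0
```

Call:
step_arm(moves=[[0,0,-0.3,0,0,0,-1],[0,0,-0.3,0,0,0,-1],[0,0,-0.3,0,0,0,-1]])

```text
t: 34.78
tool_pos: [0.6548, 0.1807, 0.149]
tcp_rot: [0.06, 3.139, 0.001]
wrist_force: [-0.9, -0.3, 0.1]
finger_gap: 0.001
gripper_force: 0.0
```

Call:
step_arm(moves=[[-0.15,0,0,0,0,0,-1],[-0.3,0,0,0,0,0,-1],[-0.4,0,0,0,0,0,-1],[-0.5,0,0,0,0,0,-1],[-0.6,0,0,0,0,0,-1],[-0.7,0,0,0,0,0,-1],[-0.8,0,0,0,0,0,-1],[-0.9,0,0,0,0,0,-1],[-1,0,0,0,0,0,-1],[-1,0,0,0,0,0,-1]])

```text
t: 36.02
tool_pos: [0.5734, 0.1809, 0.1468]
tcp_rot: [-0.059, -3.14, -0.0]
wrist_force: [-0.6, -0.3, 0.4]
finger_gap: 0.0004
gripper_force: 0.0
```

Call:
step_arm(moves=[[-0.1,0,0,0,0,0,-1],[-0.2,0,0,0,0,0,-1],[-0.3,0,0,0,0,0,-1],[-0.4,0,0,0,0,0,-1]])

```text
t: 36.52
tool_pos: [0.5417, 0.1806, 0.1469]
tcp_rot: [-0.06, -3.141, 0.0]
wrist_force: [2.1, -0.3, -0.1]
finger_gap: 0.0003
gripper_force: 0.7
```

```bash
python3 - <<'E'
from h import *
s=manip.get_state(); print(pose(), s["moment"]); c=imaging.calibration("wrist"); w=imaging.capture("wrist"); cv2.imwrite("pics/w14.png",w)
# rows along the column through mid-case: brightness profile
c2=imaging.calibration("scene"); sc=imaging.capture("scene"); cv2.imwrite("pics/s14.png",sc)
f=210/np.tan(np.radians(c2["vertical_fov"])/2); M=np.array(c2["world_to_cam"])
g=cv2.cvtColor(sc,cv2.COLOR_BGR2GRAY).astype(int)
# lid right (y-) end free-edge corner predicted over theta; print grey there
yax=np.array([.0367,.9993,0]); xax=np.array([.9993,-.0367,0]); cen=np.array([.4867,.193,0])
for th in np.arange(.6,2.0,.1):
    out=[]
    for yy in (-.16,-.12,-.08):
        P=cen+xax*(.068-.133*np.cos(th))+yax*yy+np.array([0,0,.038+.133*np.sin(th)])
        q=M[:3,:3]@P+M[:3,3]; u=f*q[0]/q[2]+c2["cx"]; v=f*q[1]/q[2]+c2["cy"]; out+= [int(g[int(round(v)),int(round(u))])]
    print(round(th,1),out,(int(u),int(v)))
E
```

```text
(36.525, array([0.5417, 0.1806, 0.1469]), 'closing deg', np.float64(87.8), 'gap', 0.0003, 'F', array([ 2.1, -0.3, -0.1])) [ 0.06471891 -0.41748853  0.06479855]
0.6 [20, 94, 28] (220, 171)
0.7 [19, 142, 28] (222, 167)
0.8 [11, 136, 26] (225, 163)
0.9 [25, 26, 31] (228, 159)
1.0 [117, 118, 120] (231, 155)
1.1 [5, 15, 52] (235, 151)
1.2 [11, 7, 15] (239, 148)
1.3 [148, 103, 112] (243, 145)
1.4 [126, 145, 144] (248, 142)
1.5 [137, 138, 141] (252, 140)
1.6 [87, 92, 107] (256, 138)
1.7 [123, 105, 133] (261, 137)
1.8 [162, 169, 139] (265, 136)
1.9 [151, 164, 139] (269, 136)
```

Contact force is 2 N and the lid is past vertical, so I follow its arc down.

Call:
step_arm(moves=[[-0.13,0,-0.03,0,0,0,-1],[-0.26,0,-0.06,0,0,0,-1],[-0.38,0,-0.1,0,0,0,-1],[-0.5,0,-0.18,0,0,0,-1],[-0.62,0,-0.27,0,0,0,-1],[-0.73,0,-0.36,0,0,0,-1],[-0.8,0,-0.44,0,0,0,-1],[-0.87,0,-0.52,0,0,0,-1]])

```text
t: 37.62
tool_pos: [0.4724, 0.1807, 0.1049]
tcp_rot: [0.06, 3.141, -0.0]
wrist_force: [1.0, 0.9, 1.2]
finger_gap: 0.0006
gripper_force: 0.4
```

Call:
step_arm(moves=[[-0.06,0,-0.11,0,0,0,-1],[-0.12,0,-0.22,0,0,0,-1],[-0.17,0,-0.33,0,0,0,-1],[-0.22,0,-0.45,0,0,0,-1],[-0.24,0,-0.54,0,0,0,-1],[-0.26,0,-0.63,0,0,0,-1],[-0.27,0,-0.7,0,0,0,-1],[-0.27,0,-0.73,0,0,0,-1],[-0.27,0,-0.73,0,0,0,-1]])

```text
t: 38.75
tool_pos: [0.4511, 0.1806, 0.0469]
tcp_rot: [-0.06, -3.141, 0.0]
wrist_force: [0.0, 0.1, 0.1]
finger_gap: 0.0005
gripper_force: 0.0
```

Call:
step_arm(moves=[[0,0,-0.015,0,0,0,-1],[0,0,-0.03,0,0,0,-1],[0,0,-0.03,0,0,0,-1]])

```text
t: 39.12
tool_pos: [0.4514, 0.1808, 0.0461]
tcp_rot: [-0.061, -3.14, -0.002]
wrist_force: [-9.3, -4.5, 27.8]
finger_gap: 0.0006
gripper_force: 13.5
```

The lid presses on the rim (28 N at z = 46 mm), so it is closed. Backing off and verifying.

Call:
step_arm(moves=[[0,0,0.1,0,0,0,-1],[0,0,0.5,0,0,0,-1],[0,0,1,0,0,0,-1],[0,0,1,0,0,0,-1]])

```text
t: 39.62
tool_pos: [0.4529, 0.1817, 0.1273]
tcp_rot: [0.06, 3.137, 0.006]
wrist_force: [1.4, 1.1, -0.4]
finger_gap: 0.0003
gripper_force: 0.0
```

Call:
step_arm(moves=[[0,-1,1,0,0,0,-1],[0,-1,1,0,0,0,-1],[0,-1,1,0,0,0,-1]])

```text
t: 40.0
tool_pos: [0.4525, 0.0988, 0.2063]
tcp_rot: [0.066, 3.138, 0.006]
wrist_force: [-0.7, 0.0, -0.9]
finger_gap: 0.0004
gripper_force: 0.0
```

Call:
step_arm(moves=[[0,-1,0,0,0,0,-1],[0,-1,0,0,0,0,-1],[0,-1,0,0,0,0,-1]])

```text
t: 40.38
tool_pos: [0.4507, 0.0206, 0.2038]
tcp_rot: [-0.063, -3.14, -0.001]
wrist_force: [-0.6, 1.1, 0.0]
finger_gap: 0.0003
gripper_force: 0.0
```

Call:
step_arm(moves=[[0,-1,0,0,0,0,-1],[0,-1,0,0,0,0,-1],[0,-1,0,0,0,0,-1]])

```text
t: 40.75
tool_pos: [0.4512, -0.0585, 0.2043]
tcp_rot: [-0.061, -3.141, -0.0]
wrist_force: [-0.6, 1.1, 0.2]
finger_gap: 0.0006
gripper_force: 0.0
```

```bash
python3 - <<'E'
from h import *
print(pose()); c=imaging.calibration("scene"); s=imaging.capture("scene")
a=cv2.imread("pics/scene0.png")
# free-edge corners expected at closed: compare lid outline on the plane z=.046
yax=np.array([.0367,.9993,0]); xax=np.array([.9993,-.0367,0]); cen=np.array([.4867,.193,.046])
f=210/np.tan(np.radians(c["vertical_fov"])/2); M=np.array(c["world_to_cam"]); g=cv2.cvtColor(s,cv2.COLOR_BGR2GRAY)
def pr(P): q=M[:3,:3]@P+M[:3,3]; return f*q[0]/q[2]+c["cx"],f*q[1]/q[2]+c["cy"]
# profile across the case's x at z=.046, three y stations: find lid's edges
for yy in (-.13,0,.13):
    xs=np.arange(-.1,.101,.005); print(yy,[int(g[int(round(v)),int(round(u))]) for u,v in (pr(cen+xax*x+yax*yy) for x in xs)])
t=imaging.capture("top"); ct=imaging.calibration("top")
for n,b in (("star",(362,220,40,35)),("tri",(422,197,34,24))): print(n,rect(cast(ct,pale(t,b),.02)))
E
```

```text
(40.75, array([ 0.4512, -0.0585,  0.2043]), 'closing deg', np.float64(87.8), 'gap', 0.0006, 'F', array([-0.6,  1.1,  0.2]))
-0.13 [133, 128, 141, 128, 104, 101, 133, 171, 171, 170, 169, 170, 172, 170, 168, 169, 170, 169, 170, 169, 169, 172, 171, 171, 173, 172, 173, 172, 171, 170, 170, 169, 169, 161, 147, 138, 145, 140, 140, 142, 141]
0 [122, 129, 112, 42, 72, 117, 139, 173, 176, 174, 175, 176, 175, 175, 174, 173, 174, 173, 175, 175, 177, 177, 174, 175, 175, 173, 173, 175, 173, 173, 174, 174, 166, 27, 35, 59, 41, 56, 55, 25, 36]
0.13 [134, 127, 116, 112, 107, 109, 154, 172, 171, 170, 169, 170, 171, 170, 169, 170, 170, 171, 170, 169, 169, 172, 172, 172, 173, 172, 173, 173, 172, 171, 171, 170, 170, 166, 152, 118, 69, 85, 89, 131, 127]
star (array([ 425.7, -334.5]), 74.4, 70.0, -86.1)
tri (array([ 507.8, -491.6]), 72.2, 46.3, 75.3)
```

The lid outline spans exactly -68 to +66 mm at z = 46 mm, so it is closed. Star and triangle have not moved.

```bash
python3 -c "
from station import job; print(job.job_done())"
```

```text
the job is handed in; nothing more can be done
None
```

The slab, strip and heart are in their cut-outs, within about 3 mm of centre when I measured them just before closing. The lid is closed on the rim, the star and triangle have not moved, and I handed the job in after about 41 s on the robot's clock; no verdict came back.

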